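# Feel out the shuttered socket with the locating probe

### The job

Take the orange locating probe out of its stand, set its sprung nose on the dark cover strip in the lane of the blue fixture rail, and slide it gently along the strip until the nose drops into the hidden socket. Then seat the probe upright with its foot flat on the strip and let go of it there. Keep the load on the rail light (never over 25 N), and leave the bearing, the brass ring and the gear beside it undisturbed.

Things in the scene. Friction and masses are not known exactly. Their poses are not given: they have to be found in the camera images.
- probe: Locating probe, 0.3 kg (varies), standing upright in the stand at the start. Origin: centre of the underside of its foot, z up along the probe. Steel foot 34 mm across, z = 0 to 8 mm; orange square handle 24 x 24 mm, sides along x and y, z = 8 to 90 mm; steel button to 95 mm. A brass ball-ended nose 8 mm across stands 10 mm out below the foot (tip at z = -10 mm).
- probe_grip (a point): Where to grip the probe: middle of the handle, 60 mm above the foot's underside. The nose is sprung: it stays out up to about 5 N, then goes in, reaching about 8 N when wholly in (10 mm), the foot touching. This spring is stronger than the probe's weight, so off the socket a probe let go does not stay flat on its foot.
- stand: Black block 70 x 70 x 30 mm, fixed. Origin: centre of its underside. The probe's foot rests on its top (z = 30 mm), the nose hanging in a 14 mm hole in the middle. (Fixed obstacles in the robot's frame: a tall grey pillar fills x = 0.36 to 0.61, y = -0.37 to -0.82 m, so an arm that starts before it must back out round it; a grey bench meter 90 mm high fills x = 0.30 to 0.53, y = -0.02 to -0.27 m.)
- rail: Blue fixture rail, fixed, 320 mm long (y), 96 mm wide (x); origin at the centre of its underside, z up. A lane 38 mm wide runs along y through its middle from y = -78 to +78 mm between aluminium end caps. The lane's floor is the dark cover strip, face at z = 32 mm. Side walls and caps rise to z = 44 mm; black knobs on the caps reach z = 60 mm at y = +-125 mm.
- lane_mid (a point): Middle of the lane, on the cover strip's face. One socket, a straight hole 12 mm across and over 10 mm deep, lies on the lane's centre line anywhere up to 40 mm either way along y, hidden by a flush shutter that yields under 1.5 N. Over it the pressed nose springs out at once, the push on the tool falls below 2 N, and the hole's wall stops the nose sliding on.
- bearing: Loose ball bearing 47 mm across, 15 mm high, lying on the bench; origin at the centre of its underside. Leave alone.
- brass_ring: Loose toothed brass ring 66 mm across, 9 mm high, lying on the bench; origin at the centre of its underside. Leave alone.
- pinion: Loose dark steel gear 70 mm across, 36 mm high, on the bench; origin at the centre of its underside. Leave alone.
Not all that is in view belongs to the job. Of the things like the probe, leave any that is red; of the rest the smaller one is meant.

How it is judged:
By the outcome, as a careful person would: the job done as asked, in the order asked, and still so for the second after the job is handed in, with the robot touching nothing.
It also fails if it takes over 53 s, if anything falls off the work surface, if the arm or the gripper's body presses on something with over 40 N, if the wrist force passes 120 N, or if a joint passes its speed limit or range.

### The arm

A 6-joint arm with a two-finger parallel gripper is mounted at the origin on a cart in front of the work surface, level with it; the furniture and walls round the work are solid. World frame = base frame: x ahead of the robot, y to its left, z up, the work surface at z = 0. Lengths are in mm, angles in rad, forces in N, time in s.
With the tool pointing down it reaches from about 300 to 775 mm from the base axis. Payload 14.6 kg.
Tool frame: the origin (TCP) lies at the very end of the fingers, on their centre line; the grasp point (between the pads) lies 19 mm behind it; z points along the fingers, y is the line along which they close (so a half turn about z gives the same grasp; the last joint's range is limited). The gripper opens to 94 mm and grips with 3 to 60 N. Pads are 16 mm wide; open, the fingers measure 119 mm over their backs; the gripper's body (75 mm by 177 mm) begins 78 mm behind the grasp point.
Start: joints at [-1.262, 0.3, 1.521, -0, 1.321, -0.067], TCP at [201.852, -511.61, 205.446] pointing down, gripper open.
Joint ranges: [-3.03, 3.03], [-0.79, 2.21], [0.23, 2.52], [-1.04, 4.18], [0, 3.07], [-2.55, 2.55]. Speed limits (rad/s): [2.22, 2.22, 2.57, 3.14, 3.14, 3.14].

### API

Orientations are given as [roll, pitch, yaw] about the fixed x, y, z axes, in that order (R = Rz(yaw) Ry(pitch) Rx(roll)).
In Python, from cell import manip, camera, get_calibration gives the robot as it stands. The module is installed in compiled form; this text tells all that it offers.
- The arm moves only by the tool jog_arm, never from a script. Its argument "plan" is one flat list of numbers, 6 for each row, row after row: the shift along the world's x, y, z in m, then the turn, a rotation vector about the world's x, y, z in degrees. A call has 1 to 20 rows; each row is the pose to reach, as a shift and turn from the pose commanded when the call began; what a row does not reach only later rows make up. A row lasts 1/10 s, in which the tool goes at most 50 mm and 8.59 degrees, less where a joint would pass 70% of its speed; a pose out of reach is approached as far as the arm can. A call with a gripper value outside its range is refused whole. "claw" is the finger opening in m, from 0 to 0.094, set as the call begins (left out, the last holds). The fingers move at their own pace and stop on an object; "force" is the grip in N (left out, the last holds). Time passes only in rows, so rows that repeat a pose let the fingers close. It gives the time, the measured TCP pose, the force, the opening and the grip force at its end, in the units of the state.
- manip.read_state(): the state, without advancing time (a new reading comes with each control period).
- camera(name): name is "side" or "top"; returns (picture, depth): 400x640x3 uint8, red, green, blue; 400x640 float32, mm along the optical axis (not along the pixel's ray), 0 where there is no reading.
- get_calibration(name): a dict with "fx", "fy", "cx", "cy" (pixels), "origin" and "attitude" of the camera in the world. Camera axes: x right, y down, z forward; pixel columns grow to the right and rows downward; lengths in mm; the calibration is good to about 2 mm. A picture is of the moment at which its call begins. get_calibration takes no time and is no camera call.
- manip.sign_off(): hands the job in; it is judged then, once.
The state is a dict: "clock": time; "joints": joint angles; "qd": joint speeds; "effort": joint torques, N m; "eef_pos": TCP position; "eef_rot": TCP orientation; "wrist_force": force on the tool from outside, world axes, zero at the start; "moment": the same for the moment, N m; "finger_gap": finger opening in mm; "finger_force": force on a finger pad.
Only numpy, scipy, OpenCV 4.12 (cv2) and the standard library are available. Lean on these libraries where they do the work, as an engineer would, in place of code of your own. Each camera call takes 0.05 s, during which the arm holds its last target. There are 200 camera calls.

## Working session

There is one attempt and no reset: what is moved stays moved. The work goes in short steps, Python scripts to look and compute and a tool call to move; the robot and the scene stay as the last step left them, time stands still between calls to the robot, and variables do not carry over. Pictures are saved under pics/ and viewed, at most 10 in all, crops included, and the job is handed in when it is done.

Besides the shell and the picture viewer there is one more tool, called as name(argument=value, ...) on one line, values as JSON. jog_arm: Moves the arm, as the interface text tells. Its arguments: {"type":"object","properties":{"plan":{"type":"array"},"claw":{"type":"number"},"force":{"type":"number"}},"required":["plan"]}

```bash
mkdir -p pics; cat > h.py <<'E'
import numpy as np, cv2
from cell import manip, camera, get_calibration
def snap(name,fn):
    p,d=camera(name); cv2.imwrite(f'pics/{fn}.png',p[:,:,::-1]); np.savez(f'pics/{fn}.npz',p=p,d=d); return p,d
def rot(c):
    a=np.array(c['attitude'],float)
    if a.shape==(3,3): return a
    from scipy.spatial.transform import Rotation as R
    return (R.from_quat(a) if a.size==4 else R.from_euler('xyz',a)).as_matrix()
def world(name,u,v,z):
    c=get_calibration(name); r=np.array([(u-c['cx'])/c['fx'],(v-c['cy'])/c['fy'],1.])
    return np.array(c['origin'])+rot(c)@(r*z)
def onplane(name,u,v,h):
    c=get_calibration(name); r=rot(c)@np.array([(u-c['cx'])/c['fx'],(v-c['cy'])/c['fy'],1.]); o=np.array(c['origin'])
    return o+r*(h-o[2])/r[2]
E
python3 - <<'E'
from h import *
for n in('top','side'): snap(n,n+'1'); print(get_calibration(n))
print(manip.read_state())
E
```

```text
{'fx': 454.8397405743932, 'fy': 454.8397405743932, 'cx': 320.8496491265368, 'cy': 205.43625892699177, 'origin': array([356.42590227, 234.85445153, 924.21728687]), 'attitude': array([-2.96503736, -0.0089408 , -1.54226514])}
{'fx': 376.31919227770663, 'fy': 376.31919227770663, 'cx': 320.1638071482272, 'cy': 198.88742802773572, 'origin': array([484.55695159, 976.80645184, 486.32437937]), 'attitude': array([-2.07359125, -0.01248755, -3.11967734])}
{'clock': 0.1, 'joints': array([-1.26159085e+00,  3.00398266e-01,  1.52148582e+00, -3.96714888e-06,
        1.32069887e+00, -6.66104604e-02]), 'qd': array([ 1.59100329e-03, -3.05192235e-03, -2.29191101e-03, -1.50873453e-03,
        8.34418028e-04,  4.06598239e-05]), 'effort': array([-4.23503543e-04, -5.32647657e+01, -3.53279614e+01,  7.09435064e-02,
        2.35414499e-02, -3.19355559e-05]), 'eef_pos': array([ 201.79074254, -511.40657192,  204.9665777 ]), 'eef_rot': array([-3.14060429e+00, -6.20816551e-05,  3.75816892e-01]), 'wrist_force': array([-0.19704891,  0.39582178,  0.23696098]), 'moment': array([ 0.03988099, -0.02890583,  0.00588586]), 'finger_force': 0.0, 'finger_gap': 93.96737653552773}
```

View pics/top1.png

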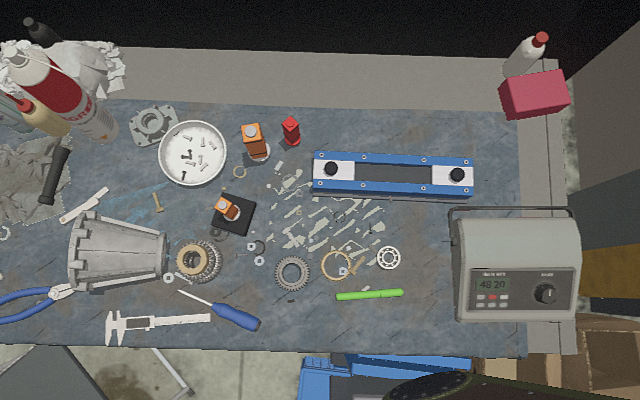

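View pics/side1.png

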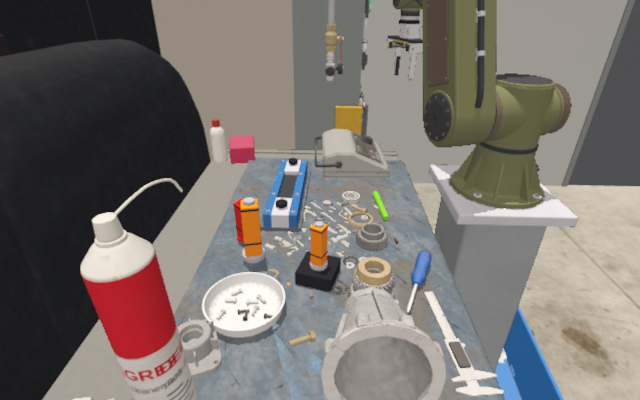

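Top view candidates: orange probe in the black stand (227,208), larger orange probe (253,137), red one (290,130). By the description I choose the smaller orange one in the stand. The rail is around (393,174), with the lane dark between the white caps.

```bash
python3 - <<'E'
from h import *
p=cv2.imread('pics/top1.png'); s=cv2.imread('pics/side1.png')
a=cv2.resize(p[185:245,200:270],None,fx=5,fy=5,interpolation=2)
b=cv2.resize(s[210:300,280:360],(267,300),interpolation=2)
c=cv2.resize(p[140:205,305:480],None,fx=4,fy=4,interpolation=2)
o=np.zeros((570,800,3),np.uint8); o[:300,:350]=a;o[:300,400:667]=b;o[305:565,:700]=c
cv2.imwrite('pics/crop1.png',o)
E
```

```text
(no output)
```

View pics/crop1.png

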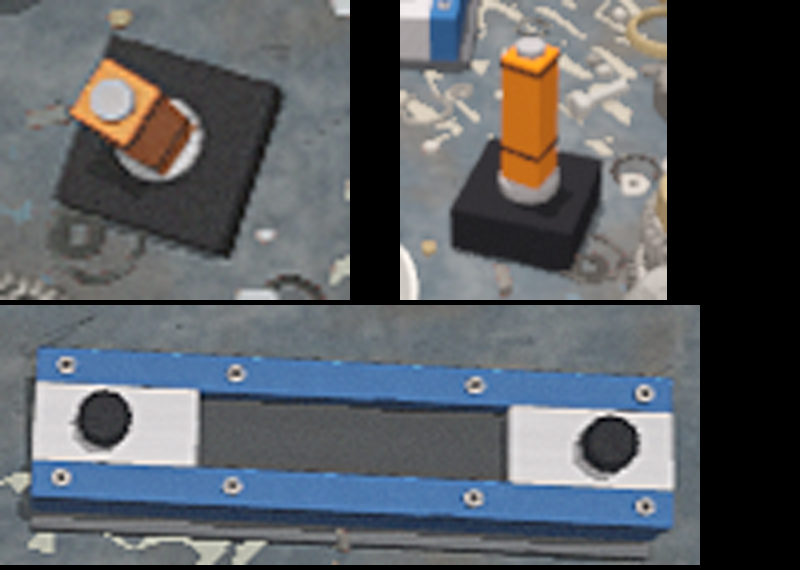

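The close crop confirms it: orange handle on the steel foot in the stand, button at pixel (222.4,205). Rail knobs are at (331,168) and (457.5,174.5).

```bash
python3 - <<'E'
from h import *
np.set_printoptions(precision=1,suppress=True)
T=lambda x,y,h:onplane('top',200+x/5,185+y/5,h)
L=lambda x,y,h:onplane('top',305+x/4,140+(y-305)/4,h)
print('button',T(112,100,125))
H=[T(*q,120) for q in((103,60),(158,90),(128,147),(70,113))];print('handle',np.array(H),np.mean(H,0))
S=[T(*q,30) for q in((112,38),(281,88),(230,257),(56,200))];print('stand',np.array(S),np.mean(S,0))
for v in (H,S):
  for i in range(4):
    d=v[(i+1)%4]-v[i]; print('ang',np.degrees(np.arctan2(d[1],d[0])),np.linalg.norm(d))
k1,k2=L(104,418,60),L(610,443,60);print('knobs',k1,k2,(k1+k2)/2,np.linalg.norm(k1-k2),np.degrees(np.arctan2(*(k1-k2)[[1,0]])))
print('lane',[L(*q,44) for q in((198,389),(198,466),(508,407),(508,484))])
R=[L(*q,44) for q in((40,349),(32,487),(674,376),(670,528))];print('rail',R,np.mean(R,0))
sc=[L(*q,44) for q in((65,364),(236,372),(475,385),(645,394),(61,478),(232,486),(474,497),(645,506))];print('screws',np.array(sc),np.mean(sc,0))
from scipy.spatial.transform import Rotation
f=np.load('pics/top1.npz')['d']
print('depth btn',world('top',222.4,205,f[205,222]),'strip',world('top',393,175,f[175,393]),'knob',world('top',331,168,f[168,331]))
print('objs',[onplane('top',*q,60) for q in((253,130),(290,130),(291,272),(337,265),(388,258),(200,260))])
E
```

```text
button [494.7 407.1 125. ]
handle [[510.  412.4 120. ]
 [499.7 392.  120. ]
 [478.7 401.4 120. ]
 [490.4 422.9 120. ]] [494.7 407.2 120. ]
stand [[536.3 429.3  30. ]
 [518.  360.6  30. ]
 [449.7 377.1  30. ]
 [470.3 447.   30. ]] [493.6 403.5  30. ]
ang -116.88938360809695 22.906793672791053
ang 155.90292470448995 23.004507174596007
ang 61.505264219494485 24.496858728118525
ang -28.070992131992433 22.29565481048832
ang -104.92475371989048 71.08224576288563
ang 166.45430888403263 70.20154784609561
ang 73.62202952639112 72.95109491217015
ang -15.055438061424304 68.3313011227544
knobs [585.3 213.8  60. ] [580.4 -34.3  60. ] [582.9  89.7  60. ] 248.14866500681183 88.85419903275391
lane [array([606. , 166.7,  44. ]), array([566.5, 166.1,  44. ]), array([601.5,  11.4,  44. ]), array([562.,  12.,  44.])]
rail [array([624.3, 246.4,  44. ]), array([553.3, 248.2,  44. ]), array([620.2, -72.4,  44. ]), array([542.1, -68. ,  44. ])] [585.   88.5  44. ]
screws [[616.9 233.6  44. ]
 [615.4 147.8  44. ]
 [612.4  27.8  44. ]
 [610.4 -57.5  44. ]
 [558.3 233.9  44. ]
 [556.8 149.1  44. ]
 [554.9  28.9  44. ]
 [552.9 -55.9  44. ]] [584.7  88.5  44. ]
depth btn [494.7 407.2 124.8] strip [582.7  87.5  31.6] knob [586.8 213.7  56.4]
objs [array([658.9, 370.6,  60. ]), array([661.2, 297.2,  60. ]), array([382., 284.,  60.]), array([397.6, 197.8,  60. ]), array([413.5, 101.5,  60. ]), array([399.5, 456.3,  60. ])]
```

jog_arm(plan=[0.018,0.21,0.055,0,0,0,0.018,0.21,0.055,0,0,0,0.018,0.21,0.055,0,0,0,0.018,0.21,0.055,0,0,0,0.018,0.21,0.055,0,0,0,0.13,0.46,0.055,0,0,0,0.13,0.46,0.055,0,0,0,0.13,0.46,0.055,0,0,0,0.13,0.46,0.055,0,0,0,0.13,0.46,0.055,0,0,0,0.13,0.46,0.055,0,0,0,0.2,0.71,0.055,0,0,41.5,0.2,0.71,0.055,0,0,41.5,0.2,0.71,0.055,0,0,41.5,0.2,0.71,0.055,0,0,41.5,0.2,0.71,0.055,0,0,41.5,0.2,0.71,0.055,0,0,41.5], claw=0.07)

```text
clock: 1.8
eef_pos: [401.9, 202.0, 259.6]
eef_rot: [-3.14, 0.001, 1.108]
wrist_force: [1.0, -0.4, -0.3]
finger_gap: 69.7
finger_force: 0.0
```

jog_arm(plan=[0.092,0.203,-0.07,0,0,0,0.092,0.203,-0.07,0,0,0,0.092,0.203,-0.07,0,0,0,0.092,0.203,-0.07,0,0,0,0.092,0.203,-0.07,0,0,0,0.092,0.203,-0.07,0,0,0])

```text
clock: 2.4
eef_pos: [493.8, 402.9, 187.0]
eef_rot: [-3.139, 0.004, 1.101]
wrist_force: [-0.1, -0.9, -0.6]
finger_gap: 69.9
finger_force: 0.0
```

```bash
python3 - <<'E'
from h import *
p,_=snap('side','side2'); q,_=snap('top','top2'); print(manip.read_state()['eef_pos'])
o=np.zeros((400,800,3),np.uint8)
o[:,:400]=cv2.resize(p[100:300,220:420,::-1],(400,400)); o[:,400:]=cv2.resize(q[120:270,150:300,::-1],(400,400))
cv2.imwrite('pics/crop2.png',o)
E
```

```text
[493.74744296 400.81796803 189.64622777]
```

View pics/crop2.png

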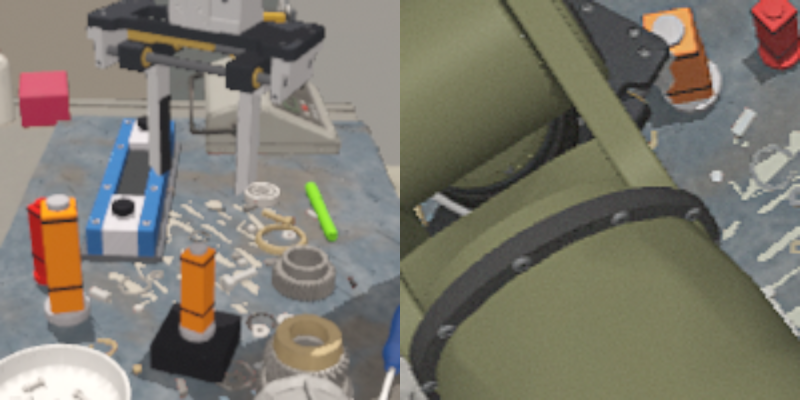

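The side view shows the open fingers astride the probe (handle top at about (200,250) in the crop), clear of the larger probe.

jog_arm(plan=[0.0005,0.0045,-0.03,0,0,0,0.0005,0.0045,-0.06,0,0,0,0.0005,0.0045,-0.085,0,0,0,0.0005,0.0045,-0.105,0,0,0,0.0005,0.0045,-0.119,0,0,0,0.0005,0.0045,-0.119,0,0,0,0.0005,0.0045,-0.119,0,0,0,0.0005,0.0045,-0.119,0,0,0])

```text
clock: 3.3
eef_pos: [494.9, 406.1, 73.0]
eef_rot: [3.141, -0.002, 1.1]
wrist_force: [0.4, 1.2, 0.0]
finger_gap: 70.1
finger_force: 0.0
```

jog_arm(plan=[0,0,0,0,0,0,0,0,0,0,0,0,0,0,0,0,0,0,0,0,0,0,0,0,0,0,0,0,0,0,0,0,0,0,0,0,0,0,0,0,0,0], claw=0.015, force=30)

```text
clock: 4.0
eef_pos: [494.3, 405.9, 71.4]
eef_rot: [-3.141, 0.0, 1.1]
wrist_force: [-0.6, -0.3, 0.5]
finger_gap: 24.1
finger_force: 30.0
```

jog_arm(plan=[0,0,0.02,0,0,0,0,0,0.05,0,0,0,0,0,0.09,0,0,0,0.014,-0.04,0.09,0,0,0,0.028,-0.085,0.09,0,0,0,0.042,-0.13,0.09,0,0,0,0.056,-0.175,0.09,0,0,0,0.07,-0.22,0.09,0,0,0,0.083,-0.255,0.08,0,0,0,0.0905,-0.271,0.06,0,0,0,0.0905,-0.271,0.04,0,0,0,0.0905,-0.271,0.04,0,0,0,0.0905,-0.271,0.04,0,0,0,0.0905,-0.271,0.04,0,0,0])

```text
clock: 5.4
eef_pos: [585.2, 135.5, 112.7]
eef_rot: [3.14, -0.001, 1.101]
wrist_force: [-0.2, 0.3, -3.0]
finger_gap: 23.9
finger_force: 30.0
```

```bash
python3 - <<'E'
from h import *
p,_=snap('side','side3'); q,_=snap('top','top3'); s=manip.read_state(); print(s['eef_pos'],s['eef_rot'],s['wrist_force'])
o=np.zeros((400,800,3),np.uint8)
o[:,:400]=cv2.resize(p[120:240,230:350,::-1],(400,400),interpolation=2); o[:,400:]=cv2.resize(q[120:220,300:400,::-1],(400,400),interpolation=2)
cv2.imwrite('pics/crop3.png',o)
E
```

```text
[585.14755818 135.39956768 112.51584299] [ 3.14035420e+00 -9.22688487e-04  1.10078641e+00] [-0.56657681  0.03255849 -2.56067132]
```

View pics/crop3.png

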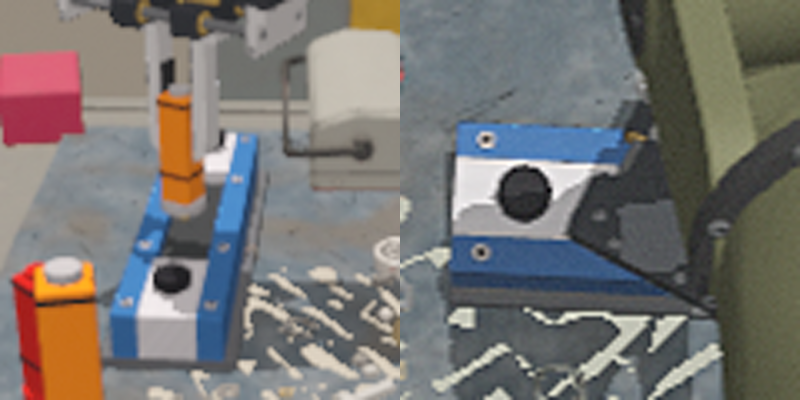

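The side crop shows the probe upright over the lane, foot at about (180,208), between the walls.

jog_arm(plan=[0,0,-0.015,0,0,0,0,0,-0.024,0,0,0,0,0,-0.026,0,0,0,0,0,-0.027,0,0,0,0,0,-0.0275,0,0,0,0,0,-0.0275,0,0,0])

```text
clock: 6.1
eef_pos: [585.0, 134.9, 84.2]
eef_rot: [3.141, -0.0, 1.1]
wrist_force: [-0.7, 0.4, -2.5]
finger_gap: 23.9
finger_force: 30.0
```

jog_arm(plan=[0,0,-0.0005,0,0,0,0,0,-0.001,0,0,0,0,0,-0.0015,0,0,0,0,0,-0.0015,0,0,0,0,0,-0.0015,0,0,0])

```text
clock: 6.6
eef_pos: [585.0, 134.9, 82.8]
eef_rot: [3.141, -0.0, 1.1]
wrist_force: [-0.3, 0.1, 2.2]
finger_gap: 23.9
finger_force: 30.0
```

jog_arm(plan=[0.0005,0,0,0,0,0,0.001,0,0,0,0,0,0.001,0,0,0,0,0])

```text
clock: 6.9
eef_pos: [585.8, 134.9, 82.5]
eef_rot: [-3.141, 0.0, 1.1]
wrist_force: [-2.9, 0.2, 2.8]
finger_gap: 24.0
finger_force: 30.0
```

jog_arm(plan=[0.0005,0,0,0,0,0,0.0005,0,0,0,0,0])

```text
clock: 7.1
eef_pos: [586.4, 134.9, 82.4]
eef_rot: [-3.142, -0.0, 1.1]
wrist_force: [-3.1, 0.1, 2.6]
finger_gap: 23.7
finger_force: 30.0
```

jog_arm(plan=[0.0004,0,0,0,0,0,0.0004,0,0,0,0,0])

```text
clock: 7.3
eef_pos: [586.5, 134.9, 82.4]
eef_rot: [-3.141, 0.0, 1.1]
wrist_force: [-4.7, 0.7, 2.9]
finger_gap: 23.8
finger_force: 30.0
```

jog_arm(plan=[0.0004,0,0,0,0,0,0.0004,0,0,0,0,0])

```text
clock: 7.5
eef_pos: [586.7, 134.9, 82.4]
eef_rot: [-3.14, 0.001, 1.1]
wrist_force: [-6.8, 0.2, 5.1]
finger_gap: 23.7
finger_force: 30.0
```

jog_arm(plan=[-0.001,0,0,0,0,0,-0.002,0,0,0,0,0,-0.003,0,0,0,0,0,-0.003,0,0,0,0,0])

```text
clock: 7.9
eef_pos: [584.5, 134.9, 82.8]
eef_rot: [3.14, -0.001, 1.1]
wrist_force: [1.0, -0.1, 2.6]
finger_gap: 24.2
finger_force: 30.0
```

jog_arm(plan=[-0.0006,0,0,0,0,0,-0.0006,0,0,0,0,0])

```text
clock: 8.1
eef_pos: [583.6, 134.9, 82.5]
eef_rot: [3.141, -0.0, 1.1]
wrist_force: [1.7, 0.8, 3.8]
finger_gap: 24.2
finger_force: 30.0
```

jog_arm(plan=[-0.0006,0,0,0,0,0,-0.0006,0,0,0,0,0])

```text
clock: 8.3
eef_pos: [582.9, 134.9, 82.4]
eef_rot: [-3.142, -0.0, 1.1]
wrist_force: [2.1, -0.4, 2.2]
finger_gap: 23.6
finger_force: 30.0
```

jog_arm(plan=[-0.0005,0,0,0,0,0,-0.0005,0,0,0,0,0])

```text
clock: 8.5
eef_pos: [582.3, 134.9, 82.4]
eef_rot: [-3.141, 0.0, 1.1]
wrist_force: [2.3, -0.1, 2.2]
finger_gap: 23.9
finger_force: 30.0
```

jog_arm(plan=[-0.0005,0,0,0,0,0,-0.0005,0,0,0,0,0])

```text
clock: 8.7
eef_pos: [582.1, 134.9, 82.5]
eef_rot: [3.141, -0.0, 1.1]
wrist_force: [3.5, -0.8, 1.3]
finger_gap: 24.1
finger_force: 30.0
```

jog_arm(plan=[0.001,0,-0.001,0,0,0,0.0025,0,-0.002,0,0,0,0.0025,-0.002,-0.002,0,0,0,0.0025,-0.004,-0.002,0,0,0,0.0024,-0.006,-0.002,0,0,0,0.0024,-0.008,-0.002,0,0,0])

```text
clock: 9.3
eef_pos: [584.5, 126.9, 80.6]
eef_rot: [3.141, -0.001, 1.1]
wrist_force: [-0.6, 4.8, 4.1]
finger_gap: 24.0
finger_force: 30.0
```

jog_arm(plan=[0,-0.002,0,0,0,0,0,-0.004,0,0,0,0,-0.0001,-0.006,0,0,0,0,-0.0002,-0.008,0,0,0,0])

```text
clock: 9.7
eef_pos: [584.2, 118.7, 80.4]
eef_rot: [3.142, -0.0, 1.1]
wrist_force: [0.8, 4.1, 2.6]
finger_gap: 23.8
finger_force: 30.0
```

jog_arm(plan=[0,-0.002,0,0,0,0,0,-0.004,0,0,0,0,-0.0001,-0.006,0,0,0,0,-0.0002,-0.008,0,0,0,0])

```text
clock: 10.1
eef_pos: [584.0, 110.7, 80.5]
eef_rot: [3.142, -0.0, 1.1]
wrist_force: [-0.5, 4.7, 2.9]
finger_gap: 24.1
finger_force: 30.0
```

jog_arm(plan=[0,-0.002,0,0,0,0,0,-0.004,0,0,0,0,-0.0001,-0.006,0,0,0,0,-0.0002,-0.008,0,0,0,0])

```text
clock: 10.5
eef_pos: [583.8, 102.6, 80.4]
eef_rot: [3.141, 0.0, 1.1]
wrist_force: [-0.2, 0.3, 3.4]
finger_gap: 24.1
finger_force: 30.0
```

jog_arm(plan=[0,0,0,0,0,0])

```text
clock: 10.6
eef_pos: [583.7, 101.8, 80.4]
eef_rot: [3.141, 0.002, 1.1]
wrist_force: [-0.2, -4.3, 3.0]
finger_gap: 24.0
finger_force: 30.0
```

jog_arm(plan=[0,-0.001,0,0,0,0,0,-0.002,0,0,0,0])

```text
clock: 10.8
eef_pos: [583.6, 100.5, 80.3]
eef_rot: [-3.141, 0.001, 1.1]
wrist_force: [0.3, -0.4, 3.3]
finger_gap: 23.7
finger_force: 30.0
```

jog_arm(plan=[0,-0.002,0,0,0,0,0,-0.004,0,0,0,0,-0.0001,-0.006,0,0,0,0])

```text
clock: 11.1
eef_pos: [583.3, 94.9, 79.9]
eef_rot: [-3.141, 0.0, 1.1]
wrist_force: [0.3, 0.8, -1.3]
finger_gap: 24.0
finger_force: 30.0
```

jog_arm(plan=[0,0,0,0,0,0])

```text
clock: 11.2
eef_pos: [583.4, 94.7, 80.1]
eef_rot: [-3.141, 0.0, 1.1]
wrist_force: [-1.1, -0.2, -1.1]
finger_gap: 23.9
finger_force: 30.0
```

jog_arm(plan=[0,-0.001,0,0,0,0,0,-0.002,0,0,0,0])

```text
clock: 11.4
eef_pos: [583.5, 93.1, 80.3]
eef_rot: [-3.141, -0.0, 1.1]
wrist_force: [0.2, 3.6, -2.1]
finger_gap: 23.9
finger_force: 30.0
```

The nose has dropped in (push fell, hole wall stops it). Next I centre it and lower.

jog_arm(plan=[0,0.001,0,0,0,0,0,0.002,0,0,0,0,0,0.002,-0.002,0,0,0,0,0.002,-0.004,0,0,0,0,0.002,-0.006,0,0,0,0,0.002,-0.006,0,0,0])

```text
clock: 12.0
eef_pos: [583.5, 94.9, 74.1]
eef_rot: [-3.141, 0.0, 1.1]
wrist_force: [0.1, 1.0, -1.8]
finger_gap: 24.0
finger_force: 30.0
```

jog_arm(plan=[0,0,-0.0005,0,0,0,0,0,-0.001,0,0,0,0,0,-0.001,0,0,0])

```text
clock: 12.3
eef_pos: [583.6, 94.9, 73.4]
eef_rot: [-3.142, 0.0, 1.1]
wrist_force: [0.5, -0.1, -1.4]
finger_gap: 23.9
finger_force: 30.0
```

jog_arm(plan=[0,0,-0.0004,0,0,0,0,0,-0.0004,0,0,0])

```text
clock: 12.5
eef_pos: [583.7, 94.9, 73.4]
eef_rot: [3.141, -0.0, 1.1]
wrist_force: [-3.3, -0.6, 3.1]
finger_gap: 24.1
finger_force: 30.0
```

jog_arm(plan=[0,0,-0.0004,0,0,0,0,0,-0.0004,0,0,0])

```text
clock: 12.7
eef_pos: [583.7, 94.9, 73.4]
eef_rot: [3.141, -0.0, 1.1]
wrist_force: [-5.0, -0.9, 7.4]
finger_gap: 23.6
finger_force: 30.0
```

jog_arm(plan=[0,0,0.0006,0,0,0,0,0,0.0006,0,0,0])

```text
clock: 12.9
eef_pos: [583.7, 94.9, 73.4]
eef_rot: [3.141, -0.0, 1.1]
wrist_force: [-1.6, -0.9, 2.6]
finger_gap: 24.1
finger_force: 30.0
```

jog_arm(plan=[0,0,0,0,0,0,0,0,0,0,0,0,0,0,0,0,0,0,0,0,0,0,0,0,0,0,0,0,0,0], claw=0.06)

```text
clock: 13.4
eef_pos: [583.7, 94.9, 73.2]
eef_rot: [3.142, -0.0, 1.1]
wrist_force: [0.0, -1.6, 0.4]
finger_gap: 58.4
finger_force: 0.0
```

Raise straight up, then back off to clear the view.

jog_arm(plan=[0,0,0.02,0,0,0,0,0,0.05,0,0,0,0,0,0.09,0,0,0,0,0,0.13,0,0,0,-0.04,0,0.15,0,0,0,-0.08,0,0.17,0,0,0,-0.12,0,0.17,0,0,0,-0.16,0,0.17,0,0,0,-0.2,0,0.17,0,0,0,-0.2,0,0.17,0,0,0,-0.2,0,0.17,0,0,0])

```text
clock: 14.5
eef_pos: [383.8, 95.0, 243.9]
eef_rot: [3.14, -0.001, 1.1]
wrist_force: [0.3, 0.3, 0.0]
finger_gap: 60.3
finger_force: 0.0
```

```bash
python3 - <<'E'
from h import *
p,d=snap('side','side4'); q,e=snap('top','top4')
o=np.zeros((400,800,3),np.uint8)
o[:,:400]=cv2.resize(p[120:240,230:350,::-1],(400,400),interpolation=2); o[:,400:]=cv2.resize(q[100:300,270:470,::-1],(400,400),interpolation=2)
cv2.imwrite('pics/crop4.png',o)
E
```

```text
(no output)
```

View pics/crop4.png

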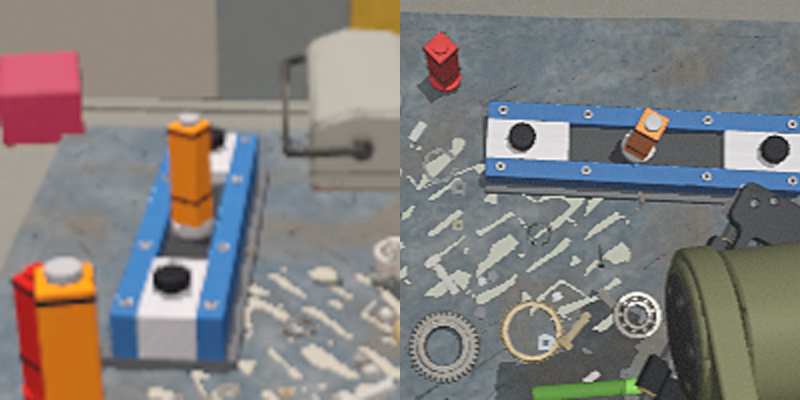

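The probe stands upright in the lane, button at top pixel (396.5,160.5). The bearing, ring and gear look unmoved. I'll check the button height, then hand in.

```bash
python3 - <<'E'
from h import *
e=np.load('pics/top4.npz')['d']; w=world('top',396.5,160.5,np.median(e[159:162,395:398])); print(w)
if abs(w[2]-127)<3.5 and np.hypot(w[0]-584,w[1]-95)<5: print(manip.sign_off())
E
```

```text
[585.97578867  96.76179843 126.28989787]
the job is handed in; nothing more can be done
None
```

The orange probe is seated upright in the hidden socket with its foot flat on the strip. It was released there and the job is handed in at about 14.6 s; the highest rail load I read was about 10 N, and the bearing, ring and gear looked unmoved.

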